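Change over the carrier on the screwdriving station

ROBOT

A 7-joint arm with a two-finger parallel gripper is mounted at the origin on the work surface. World frame = base frame: x ahead of the robot, y to its left, z up, the work surface at z = 0. Lengths are in m, angles in rad, forces in N, time in s.
With the tool pointing down it reaches from about 0.425 to 0.875 m from the base axis. Payload 4.7 kg.
Tool frame: the origin (TCP) lies between the finger pads; the fingertips stand 22 mm ahead of it and the grasp point (between the pads) lies 3 mm ahead of it; z points along the fingers, y is the line along which they close (so a half turn about z gives the same grasp; the last joint's range is limited). The gripper opens to 87 mm and grips with 3 to 60 N. Pads are 19 mm wide; open, the fingers measure 117 mm over their backs; the gripper's body (75 mm by 190 mm) begins 51 mm behind the grasp point.
Start: joints at [-1.251, 0.321, -0.07, 1.45, 0.023, 1.371, -0.057], TCP at [0.196, 0.62, 0.245] pointing down, gripper open.
Joint ranges: [-2.86, 2.86], [-0.3, 2.09], [-1.38, 1.24], [0.06, 2.45], [-1.56, 4.7], [0.09, 2.05], [-2.69, 2.69]. Speed limits (rad/s): [2.57, 2.57, 3.14, 3.14, 3.14, 3.14, 3.14].

INTERFACE

Orientations are given as a unit quaternion [x, y, z, w].
In Python, from station import r, viewer, close_job gives the robot as it stands.
- The arm moves only by the shell command python3 -m creep 'ROWS' [FORCE]. ROWS is JSON, a list that holds one entry, the list of rows, each a list of 7 numbers: the finger opening in mm, from 0 to 87, then the shift along the tool's x, y, z in mm, then the turn, a rotation vector about the tool's x, y, z in rad. In form: [[[gripper, tx, ty, tz, rx, ry, rz], ...]]. A call has 1 to 20 rows; each row is the pose to reach, as a shift and turn from the pose commanded when the call began, along the tool's axes at that moment; what a row does not reach only later rows make up. A row lasts 1/8 s, in which the tool goes at most 62.5 mm and 10.7 degrees, less where a joint would pass 70% of its speed; a pose out of reach is approached as far as the arm can. A call with a gripper value outside its range is refused whole. The fingers move at their own pace and stop on an object; FORCE is the grip in N (left out, the last holds). Time passes only in rows, so rows that repeat a pose let the fingers close. It gives the time, the measured TCP pose, the force, the opening and the grip force at its end, in the units of the state.
- r.sense(): the state, without advancing time (a new reading comes with each control period).
- viewer.read_camera(name): name is "scene" or "top" or "wrist"; returns a dict with "frame" (420x560x3 uint8, red, green, blue), "depth" (420x560 float32, m along the optical axis (not along the pixel's ray), 0 where there is no reading), "fx", "fy", "cx", "cy" (pixels), "xyz" and "orientation" of the camera in the world; the wrist camera has in their place "T_tool_cam" (4x4, takes a point from camera to tool coordinates, whose origin is the TCP and whose axes are the flange's). Camera axes: x right, y up, looking along -z (the intrinsics and any distortion apply to the point x, -y, -z); pixel columns grow to the right and rows downward; lengths in m; the calibration is good to about 2 mm. A picture is of the moment at which its call begins: read the wrist's pose just before it.
- close_job(): hands the job in; it is judged then, once.
The state is a dict: "clock": time; "qpos": joint angles; "joint_vel": joint speeds; "tau": joint torques, N m; "ee_pos": TCP position; "tool_rot": TCP orientation; "force": force on the tool from outside, world axes, zero at the start; "wrist_torque": the same for the moment, N m; "grip_width": finger opening in m; "grasp_force": force on a finger pad.
Only numpy, scipy, OpenCV 4.12 (cv2) and the standard library are available. Lean on these libraries where they do the work, as an engineer would, in place of code of your own. Each camera call takes 0.05 s, during which the arm holds its last target. There are 200 camera calls.

TASK

Change the station over to the round parts. First pull the carrier with the two flat plates straight up off the rail, against its sprung catch, and set it down upright on the floor of the galvanised tray without dropping it; then take the spare carrier with the two round cups and press it down on the rail, centred over the catch, until it is fully home. Last, turn the torque dial until its pointer meets the long white mark, let go, and leave everything else on the bench where it is.

Things in the scene. Friction and masses are not known exactly. Their poses are not given: they have to be found in the camera images.
- plate_carrier: White plastic saddle carrier, 0.22 kg, 96 (x) x 60 (y) x 66 mm high. Origin: centre of the underside, z up, x along its slot. Deck from z = 20 to 30 mm; on it two flat grey metal plates 22 x 52 x 6 mm at x = +-33 mm. Starts clipped on the rail, origin 25 mm above the rail's origin, x along the rail. Pulling it off takes about 10 to 18 N.
- plate_rib (a point): on the plate carrier: top centre of its upright grip rib, 66 mm above the underside. Rib 36 long (x) x 16 thick (y), standing 36 mm above the deck; the same on all three carriers.
- round_carrier: White plastic saddle carrier, 0.22 kg, 96 (x) x 60 (y) x 66 mm high. Origin: centre of the underside, z up, x along its slot. Deck from z = 20 to 30 mm; on it two round cups 25 mm across, 14 mm high, dark in the middle, at x = +-33 mm. Same grip rib and saddle as the plate carrier. Starts on the bench. Either way round fits the rail; pressing it home takes about 10 to 18 N.
- round_slot (a point): on the round-cup carrier: centre of the slot at its underside. The slot is open downward and at both ends along x, 25 mm wide between the rounded lips at the bottom of the two cheeks (cheeks 70 mm long), 20 mm deep up to the deck. The catch holds the lips. The same on all three carriers.
- ridge_carrier: White plastic saddle carrier, 0.22 kg, 96 (x) x 60 (y) x 66 mm high. Origin: centre of the underside, z up, x along its slot. This one has three short parallel ridges, 14 mm high, at each end of its deck. A bystander: it starts on the bench and stays there.
- rail: Fixed steel rail 150 long (x) x 22 wide, top edges rounded, on a base plate 160 x 80 x 8 mm. Origin under the plate's centre; rail top at z = 45 mm. A carrier that is home rests with its deck on the rail top, origin at z = 25 mm in this frame, x along the rail; one only resting on the catch sits about 12 mm higher.
- catch (a point): centre of the sprung catch, in the middle of the rail, 34 mm above the rail's origin: two rounded brass bars, 34 mm long, one in either flank, standing 3.5 mm out; they give way when a carrier's lips push past. Axes as the rail's.
- tray_in (a point): Centre of the inner floor of the open galvanised tray, fixed to the bench: 240 x 200 mm outside (x by y), walls 4 mm thick, rim 50 mm above the bench. Axes along the tray's sides, z up.
- dial_grip (a point): Point on the torque dial's axis at grip height, 83 mm above the bench. Grip bar 44 long x 12 thick x 22 mm high (top 94 mm above the bench) on a disc 50 mm across, 12 mm high, on a fixed grey control unit 110 x 100 x 60 mm. The point's axes are the unit's, z up.
- dial_pointer (a point): Pointer end of the dial's grip bar, top face, 22 mm from the axis (the white line is on this end only). Turns with the dial.
- dial_mark (a point): Middle of the long white mark (17 x 4 mm) on the unit's top beside the dial, 37.5 mm from the axis; the other ticks are short and dark.
- dial (a joint): Dial angle in rad, 0 to 2.75, grows clockwise seen from above; the pointer meets the long white mark at 1.571. Starts at 0.15 to 0.75. At angle a the pointer lies along (-cos a, sin a) in the axes of dial_grip. Friction holds it where it is left.
- screwdriver: screwdriver with an orange handle lying on the bench, a bystander
- bracket_a: small grey metal bracket 45 x 30 x 21 mm lying on the bench, a bystander
- bracket_b: second such bracket, a bystander
Not all that is in view belongs to the job. What is shaped like the plate_carrier but blue is not meant. Leave any pink look-alike of the round_carrier alone.

How it is judged:
By the outcome, as a careful person would: the job done as asked, in the order asked, and still so for the second after the job is handed in, with the robot touching nothing.
It also fails if it takes over 72 s, if anything falls off the work surface, if the arm or the gripper's body presses on something with over 40 N, if the wrist force passes 120 N, or if a joint passes its speed limit or range.

## Working session

There is one attempt and no reset: what is moved stays moved. The work goes in short steps, Python scripts to look and compute and a shell command to move; the robot and the scene stay as the last step left them, time stands still between calls to the robot, and variables do not carry over. Pictures are saved under pics/ and viewed, at most 10 in all, crops included, and the job is handed in when it is done.

```bash
ls; mkdir -p pics; cat > h.py <<'E'
import numpy as np,cv2
from scipy.spatial.transform import Rotation as R
from station import r,viewer
def cam(n):
    s=r.sense(); c=viewer.read_camera(n)
    if 'T_tool_cam' in c:
        T=np.eye(4);T[:3,:3]=R.from_quat(s['tool_rot']).as_matrix();T[:3,3]=s['ee_pos'];c['T']=T@np.array(c['T_tool_cam'])
    else:
        T=np.eye(4);o=np.array(c['orientation']);T[:3,:3]=R.from_quat(o).as_matrix() if o.size==4 else o;T[:3,3]=c['xyz'];c['T']=T
    return c
def ray(c,u,v):
    d=np.array([(u-c['cx'])/c['fx'],-(v-c['cy'])/c['fy'],-1.]);return c['T'][:3,3],c['T'][:3,:3]@d
def onz(c,u,v,z):
    p,d=ray(c,u,v);return p+d*(z-p[2])/d[2]
def dep(c,u,v):
    p,d=ray(c,u,v);return p+d*c['depth'][int(v),int(u)]
def cloud(c):
    v,u=np.mgrid[:420,:560];d=c['depth']
    P=np.stack([(u-c['cx'])/c['fx']*d,-(v-c['cy'])/c['fy']*d,-d],-1)
    return P@c['T'][:3,:3].T+c['T'][:3,3]
def save(c,n): cv2.imwrite('pics/'+n,c['frame'][...,::-1])
E
python3 - <<'E'
from h import *
import pickle
for n in('top','scene','wrist'):
    c=cam(n);save(c,n+'0.png');pickle.dump(c,open(n+'0.pkl','wb'))
    print(n,[k for k in c],c['T'].round(3).tolist(),c['fx'],c['fy'],c['cx'],c['cy'])
print(r.sense())
E
```

```text
pics
top ['frame', 'depth', 'fx', 'fy', 'cx', 'cy', 'xyz', 'orientation', 'T'] [[0.003, 0.984, -0.178, 0.32], [-0.999, 0.009, 0.032, -0.017], [0.033, 0.178, 0.984, 1.175], [0.0, 0.0, 0.0, 1.0]] 535.6152651135147 535.6152651135147 276.851265319063 215.58929009177473
scene ['frame', 'depth', 'fx', 'fy', 'cx', 'cy', 'xyz', 'orientation', 'T'] [[-0.537, -0.685, 0.493, 0.987], [0.844, -0.429, 0.322, 0.294], [-0.009, 0.589, 0.808, 0.86], [0.0, 0.0, 0.0, 1.0]] 450.7392798531377 450.7392798531377 290.2997885305226 206.76381399034202
wrist ['frame', 'depth', 'fx', 'fy', 'cx', 'cy', 'T_tool_cam', 'T'] [[0.301, -0.911, -0.281, 0.118], [0.953, 0.287, 0.091, 0.645], [-0.002, -0.296, 0.955, 0.383], [0.0, 0.0, 0.0, 1.0]] 296.77382592038265 296.77382592038265 281.7539449424264 205.35670201718065
{'clock': 0.15, 'qpos': array([-1.25086584,  0.32165796, -0.07006557,  1.45138384,  0.02260256,
        1.37077557, -0.05691071]), 'joint_vel': array([-0.00207715, -0.00157946, -0.00082221, -0.000947  , -0.00118157,
        0.00131384,  0.00017183]), 'tau': array([-1.67670969e-04, -4.91792536e+01, -4.04745536e-01, -3.12880504e+01,
       -6.39624568e-02,  4.03508625e-02,  1.11827651e-04]), 'ee_pos': array([0.19564706, 0.61946524, 0.24371467]), 'tool_rot': array([ 1.52322072e-01,  9.88330648e-01, -7.16517546e-04, -6.34028444e-05]), 'force': array([ 0.47697577, -1.32141703,  0.78649449]), 'wrist_torque': array([-0.00752741, -0.00998381, -0.01123115]), 'grasp_force': 0.0, 'grip_width': 0.08711130061244746}
```

View pics/top0.png

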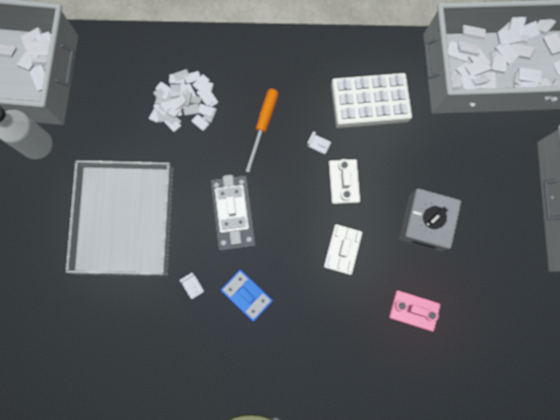

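View pics/scene0.png

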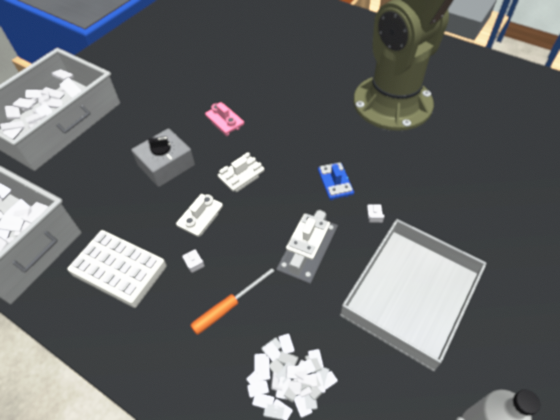

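The top view shows the plate carrier on the rail at (232,210). There are two loose white carriers: (345,181) with two round cups, and (343,250) with ridges. The blue one (246,295) and the pink one (415,310) are decoys. The tray is at (120,218) and the dial at (433,218). (345,181) fits the round carrier because it is white with dark-centred cups. I'll confirm that in one crop and measure.

```bash
python3 - <<'E'
from h import *
import pickle
c=pickle.load(open('top0.pkl','rb'));s=pickle.load(open('scene0.pkl','rb'))
f=c['frame'][150:280,205:470,::-1]
cv2.imwrite('pics/crop1.png',cv2.resize(f,None,fx=3,fy=3,interpolation=cv2.INTER_CUBIC))
for nm,cc,rois in(('top',c,{'plate':(210,175,255,250),'round':(325,155,365,207),'ridge':(320,222,366,277)}),('scene',s,{'plate':(275,205,340,282),'round':(172,190,226,238)})):
    P=cloud(cc);ok=cc['depth']>0
    for k,(a,b,e,g) in rois.items():
        Q=P[b:g,a:e][ok[b:g,a:e]]
        hi=np.percentile(Q[:,2],99.5)
        m=Q[:,2]>hi-.008
        q=Q[m];ctr=q[:,:2].mean(0);w,V=np.linalg.eigh(np.cov(q[:,:2].T))
        print(nm,k,'top z',hi.round(4),'rib',q.mean(0).round(4),m.sum(),'ang',np.degrees(np.arctan2(V[1,1],V[0,1])).round(1),'ext',(2*np.sqrt(3*w)).round(3))
        img=cc['frame'][b:g,a:e].astype(int);wm=((img.min(-1)>185)).astype(np.uint8)
        cn=max(cv2.findContours(wm,0,2)[0],key=cv2.contourArea);rc=cv2.minAreaRect(cn)
        z=.055 if k=='plate' else .03
        box=cv2.boxPoints(rc)+[a,b];W=np.array([onz(cc,*p,z) for p in box])
        L=W-np.roll(W,1,0);i=np.argmax(np.linalg.norm(L,axis=1))
        print('  rect',W.mean(0)[:2].round(4),np.linalg.norm(L,axis=1).round(3)[:2],'ang',np.degrees(np.arctan2(L[i,1],L[i,0])).round(1))
# tray rim, dial
P=cloud(c)
for k,(a,b,e,g),z0,z1 in(('tray',(60,150,180,285),.035,.06),('trayfloor',(85,180,155,260),-.02,.03),('unit',(395,180,470,255),.053,.068),('bar',(415,195,455,240),.08,.11)):
    Q=P[b:g,a:e];m=(Q[...,2]>z0)&(Q[...,2]<z1);q=Q[m]
    rc=cv2.minAreaRect(q[:,:2].astype(np.float32)*1000)
    print(k,q.mean(0).round(4),'rect',np.round(rc[0],1),np.round(rc[1],1),round(rc[2],1),m.sum())
for u,v in((120,218),(232,206),(345,181),(433,218)):print(onz(c,u,v,0).round(3),dep(c,u,v).round(3))
E
```

```text
top plate top z 0.0945 rib [0.538  0.0444 0.092 ] 135 ang -173.3 ext [0.016 0.037]
  rect [0.5365 0.0436] [0.144 0.062] ang -172.3
top round top z 0.0694 rib [ 0.6063 -0.201   0.0667] 126 ang -176.3 ext [0.016 0.037]
  rect [ 0.6077 -0.2023] [0.097 0.062] ang -177.1
top ridge top z 0.0695 rib [ 0.4557 -0.1956  0.0668] 133 ang 165.8 ext [0.017 0.037]
  rect [ 0.4558 -0.1965] [0.06  0.097] ang -14.8
scene plate top z 0.0912 rib [0.5385 0.0445 0.0899] 129 ang -172.2 ext [0.017 0.038]
  rect [0.5432 0.0458] [0.065 0.149] ang -175.8
scene round top z 0.0665 rib [ 0.6058 -0.2008  0.064 ] 119 ang -177.8 ext [0.018 0.037]
  rect [ 0.6053 -0.2007] [0.064 0.11 ] ang -176.1
tray [0.5262 0.2915 0.0472] rect [520.1 283.2] [202.4 240.7] 89.2 1372
trayfloor [0.5204 0.2909 0.0052] rect [521.3 291.7] [181.6 153.8] 2.3 5573
unit [ 0.5182 -0.3836  0.0607] rect [ 520.1 -386.3] [101.  111.9] 74.9 1919
bar [ 0.5192 -0.3845  0.0936] rect [ 519.7 -385.9] [12.4 44.4] 42.4 140
[0.524 0.291 0.   ] [0.523 0.289 0.009]
[0.554 0.045 0.   ] [0.535 0.04  0.093]
[ 0.614 -0.209  0.   ] [ 0.597 -0.198  0.068]
[ 0.53  -0.406  0.   ] [ 0.513 -0.374  0.098]
```

View pics/crop1.png

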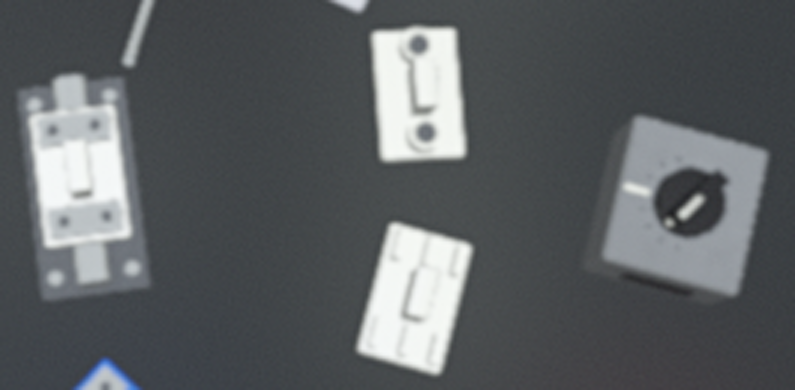

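The crop confirms it: the carrier at (345,181) has round dark-centred cups, and its neighbour has ridges. The dial's white line points lower left and the long mark lies to the left, so it needs about a 57° clockwise turn. Next I'll work out the first move, to a wrist-camera look above the plate carrier.

```bash
cat >> h.py <<'E'
def go(p,yaw):
    """row (mm, rad) from the present pose to TCP p, tool pointing down, tool y at world angle yaw+90 (deg, mod 180)"""
    s=r.sense();A=R.from_quat(s['tool_rot'])
    best=None
    for k in(0,180):
        t=np.radians(yaw+k);x=np.array([np.cos(t),np.sin(t),0]);z=np.array([0,0,-1.])
        B=R.from_matrix(np.stack([x,np.cross(z,x),z],1));rv=(A.inv()*B).as_rotvec()
        if best is None or np.linalg.norm(rv)<np.linalg.norm(best):best=rv
    d=A.inv().apply(np.array(p)-s['ee_pos'])*1000
    print('row',d.round(1),best.round(4),'| tcp',s['ee_pos'].round(4),'q7',s['qpos'][6].round(2),'t',round(s['clock'],2),'F',s['force'].round(1),'grip',s['grip_width'].round(4),s['grasp_force'])
E
python3 - <<'E'
from h import *
import pickle
s=pickle.load(open('scene0.pkl','rb'));P=cloud(s)
for n,(u,v) in{'trayfloor':(415,290),'bench':(300,180)}.items():print(n,P[v-6:v+7,u-6:u+7].reshape(-1,3).mean(0).round(4))
go((.538,.0445,.245),7)
go((.538,.0445,.18),7)
E
```

```text
trayfloor [0.5076 0.2853 0.0035]
bench [ 0.3877 -0.0683  0.0096]Traceback (most recent call last):
  File "<stdin>", line 5, in <module>
  File "h.py", line 31, in go
    print('row',d.round(1),best.round(4),'| tcp',s['ee_pos'].round(4),'q7',s['qpos'][6].round(2),'t',round(s['clock'],2),'F',s['force'].round(1),'grip',s['grip_width'].round(4),s['grasp_force'])
                                                                                                                                                        ^^^^^^^^^^^^^^^^^^^^^
AttributeError: 'float' object has no attribute 'round'
```

```bash
sed -i "s/s\['grip_width'\].round(4)/round(float(s['grip_width']),4)/" h.py
python3 - <<'E'
from h import *
go((.538,.0445,.245),7)
E
```

```text
row [-499.6 -445.2   -0.6] [-1.40e-03 -2.00e-04 -4.28e-01] | tcp [0.1956 0.6195 0.2437] q7 -0.06 t 0.15 F [ 0.5 -1.3  0.8] grip 0.0871 0.0
```

```bash
python3 -m creep '[[[87,-250,-223,0,0,0,-0.2],[87,-250,-223,0,0,0,-0.2],[87,-250,-223,0,0,0,-0.2],[87,-250,-223,0,0,0,-0.2],[87,-250,-223,0,0,0,-0.2],[87,-500,-445,0,-0.001,0,-0.428],[87,-500,-445,0,-0.001,0,-0.428],[87,-500,-445,0,-0.001,0,-0.428],[87,-500,-445,0,-0.001,0,-0.428],[87,-500,-445,0,-0.001,0,-0.428],[87,-500,-445,0,-0.001,0,-0.428],[87,-500,-445,0,-0.001,0,-0.428],[87,-500,-445,0,-0.001,0,-0.428],[87,-500,-445,0,-0.001,0,-0.428],[87,-500,-445,0,-0.001,0,-0.428],[87,-500,-445,0,-0.001,0,-0.428]]]'
python3 - <<'E'
from h import *
import pickle
c=cam('wrist');save(c,'w1.png');pickle.dump(c,open('w1.pkl','wb'))
go((.538,.0445,.18),7)
E
```

```text
clock: 2.15
ee_pos: [0.5383, 0.0457, 0.2446]
tool_rot: [-0.062, 0.998, 0.001, 0.0]
force: [0.2, 0.3, 0.7]
grip_width: 0.0869
grasp_force: 0.0
row [ 0.6 -1.  64.7] [0.0012 0.0005 0.0011] | tcp [0.5384 0.0455 0.2447] q7 1.6 t 2.2 F [-0.1  0.5 -0.1] grip 0.087 0.0
```

View pics/w1.png

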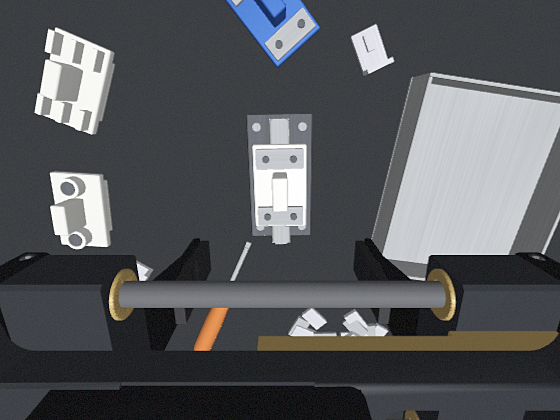

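The wrist view shows the carrier on its rail centred at (280,185), the base plate spanning (247–312, 115–235), and the round carrier at (78,210). I'll refine the poses from this close view.

```bash
python3 - <<'E'
from h import *
import pickle
c=pickle.load(open('w1.pkl','rb'));P=cloud(c);im=c['frame'].astype(int)
def rib(n,a,b,e,g,z0):
    Q=P[b:g,a:e];hi=np.percentile(Q[...,2],99.5);m=Q[...,2]>hi-.008;q=Q[m]
    rc=cv2.minAreaRect(q[:,:2].astype(np.float32)*1000);w,V=np.linalg.eigh(np.cov(q[:,:2].T))
    print(n,'hi',hi.round(4),'mean',q.mean(0).round(4),'rect',np.round(rc,1) if 0 else [np.round(x,1) for x in rc],'ang',np.degrees(np.arctan2(V[1,1],V[0,1])).round(1))
rib('plate',240,130,320,240,0);rib('round',40,160,115,255,0)
# white body rect and base plate rect
for n,a,b,e,g,thr,z in(('body',245,110,318,238,180,.055),('base',240,105,320,240,62,.008),('round',45,165,118,252,150,.03)):
    m=(im[b:g,a:e].min(-1)>thr).astype(np.uint8)
    cn=max(cv2.findContours(m,0,2)[0],key=cv2.contourArea)
    W=np.array([onz(c,u+a,v+b,z)[:2] for u,v in cn[:,0]])
    rc=cv2.minAreaRect(W.astype(np.float32)*1000);print(n,[np.round(x,1) for x in rc])
for p in((255,120),(308,180),(280,125),(280,238),(270,168)):print(p,P[p[1],p[0]].round(4))
E
```

```text
plate hi 0.092 mean [0.5308 0.0428 0.1098] rect [array([505.7,  39.8]), array([97.5, 15.7]), np.float64(6.9)] ang -174.1
round hi 0.2943 mean [0.4819 0.0021 0.3429] rect [array([485. ,  -1.3]), array([ 1.9, 93. ]), np.float64(35.8)] ang 126.3
body [array([543.7,  44.5]), array([109.8,  59.2]), np.float64(7.9)]
base [array([536.7,  47.5]), array([169. ,  89.5]), np.float64(7.2)]
round [array([ 606.1, -204.5]), array([101.2,  67.4]), np.float64(3.3)]
(255, 120) [0.4686 0.0047 0.0087]
(308, 180) [0.5345 0.0799 0.0075]
(280, 125) [0.4693 0.0356 0.0449]
(280, 238) [0.6034 0.052  0.0454]
(270, 168) [0.5153 0.0303 0.0613]
```

```bash
python3 - <<'E'
from h import *
import pickle
c=pickle.load(open('w1.pkl','rb'));P=cloud(c);ok=c['depth']>0.05
for n,a,b,e,g,z0,z1 in(('plate rib',240,130,320,240,.086,.1),('plate deck',240,130,320,240,.05,.066),('base',235,100,325,245,.005,.012),('rail',240,105,320,250,.043,.048),('round rib',40,160,115,255,.06,.08),('round deck',40,160,115,255,.025,.036)):
    Q=P[b:g,a:e];q=Q[ok[b:g,a:e]&(Q[...,2]>z0)&(Q[...,2]<z1)]
    rc=cv2.minAreaRect(q[:,:2].astype(np.float32)*1000);w,V=np.linalg.eigh(np.cov(q[:,:2].T))
    print(n,len(q),'mean',q.mean(0).round(4),[np.round(x,1) for x in rc],np.degrees(np.arctan2(V[1,1],V[0,1])).round(1))
E
```

```text
plate rib 527 mean [0.5362 0.0433 0.0904] [array([536.4,  43.5]), array([35.7, 15.7]), np.float64(6.9)] -171.7
plate deck 3674 mean [0.5322 0.0427 0.0575] [array([536.8,  42.9]), array([96. , 59.6]), np.float64(8.3)] -172.0
base 2464 mean [0.5142 0.0412 0.0077] [array([541.6,  43.7]), array([168.6,  81.3]), np.float64(7.1)] -172.1
rail 713 mean [0.5236 0.0411 0.0446] [array([538.1,  34.9]), array([149.,  37.]), np.float64(7.4)] -172.0
round rib 502 mean [ 0.6035 -0.201   0.0651] [array([ 604.5, -202.3]), array([36., 17.]), np.float64(3.7)] -175.2
round deck 2021 mean [ 0.597  -0.1924  0.0299] [array([ 604.5, -202.6]), array([96.1, 60.8]), np.float64(3.3)] -164.6
```

```bash
python3 - <<'E'
from h import *
go((.5367,.0434,.082),7.7)
E
```

```text
row [  2.1  -2.1 162.7] [ 0.0012  0.0005 -0.0111] | tcp [0.5384 0.0455 0.2447] q7 1.6 t 2.2 F [-0.1  0.5 -0.1] grip 0.087 0.0
```

```bash
python3 -m creep '[[[60,2,-2,40,0.001,0,-0.011],[60,2,-2,80,0.001,0,-0.011],[60,2,-2,115,0.001,0,-0.011],[60,2,-2,140,0.001,0,-0.011],[60,2,-2,155,0.001,0,-0.011],[60,2,-2,163,0.001,0,-0.011],[60,2,-2,163,0.001,0,-0.011],[60,2,-2,163,0.001,0,-0.011]]]'
python3 - <<'E'
from h import *
go((.5367,.0434,.082),7.7)
E
```

```text
clock: 3.2
ee_pos: [0.5376, 0.043, 0.0825]
tool_rot: [-0.067, 0.998, 0.0, 0.001]
force: [-0.2, 0.8, 0.1]
grip_width: 0.0602
grasp_force: 0.0
row [0.9 0.5 0.5] [ 0.0002  0.002  -0.0012] | tcp [0.5376 0.043  0.0825] q7 1.68 t 3.2 F [-0.2  0.8  0.1] grip 0.0602 0.0
```

Close, then pull up a few mm at a time.

```bash
python3 -m creep '[[[30,1,0.5,0.5,0,0,0],[10,1,0.5,0.5,0,0,0],[10,1,0.5,0.5,0,0,0],[10,1,0.5,0.5,0,0,0],[10,1,0.5,0.5,0,0,0],[10,1,0.5,0.5,0,0,0]]]' 50
python3 -m creep '[[[10,0,0,-2,0,0,0],[10,0,0,-4,0,0,0],[10,0,0,-7,0,0,0],[10,0,0,-10,0,0,0],[10,0,0,-14,0,0,0],[10,0,0,-18,0,0,0],[10,0,0,-24,0,0,0],[10,0,0,-34,0,0,0],[10,0,0,-50,0,0,0],[10,0,0,-75,0,0,0],[10,0,0,-100,0,0,0],[10,0,0,-100,0,0,0]]]'
python3 - <<'E'
from h import *
c=cam('wrist');save(c,'w2.png');go((.52,.288,.18),2)
E
```

```text
clock: 3.95
ee_pos: [0.5358, 0.0432, 0.0811]
tool_rot: [-0.067, 0.998, 0.0, 0.0]
force: [-0.3, 0.5, 0.7]
grip_width: 0.0157
grasp_force: 50.0
clock: 5.45
ee_pos: [0.5375, 0.0434, 0.1839]
tool_rot: [-0.067, 0.998, 0.001, 0.003]
force: [0.0, 0.2, -2.3]
grip_width: 0.0158
grasp_force: 50.0
row [-16.2 244.7   2.4] [0.0007 0.0027 0.0983] | tcp [0.5364 0.0434 0.1822] q7 1.63 t 5.5 F [-0.7  0.1 -3.5] grip 0.0156 49.994602957740426
```

View pics/w2.png

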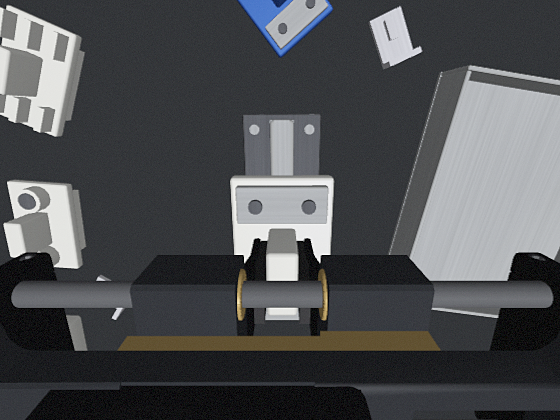

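The carrier is lifted, upright in the fingers, with its catch released and the bare rail visible behind it at (282,145). Next, over to the tray.

```bash
python3 -m creep '[[[10,-4,40,0,0,0,0.02],[10,-8,90,0,0,0,0.05],[10,-12,140,0,0,0,0.07],[10,-16,190,0,0,0,0.1],[10,-16,225,0,0,0,0.1],[10,-16,245,0,0,0,0.1],[10,-16,245,0,0,0,0.1],[10,-16,245,30,0,0,0.1],[10,-16,245,60,0,0,0.1],[10,-16,245,85,0,0,0.1],[10,-16,245,105,0,0,0.1],[10,-16,245,115,0,0,0.1],[10,-16,245,115,0,0,0.1],[10,-16,245,115,0,0,0.1]]]'
python3 - <<'E'
from h import *
go((.52,.288,.0605),2)
E
```

```text
clock: 7.25
ee_pos: [0.5199, 0.2885, 0.0671]
tool_rot: [-0.017, 1.0, 0.0, 0.001]
force: [-0.5, -0.6, -2.4]
grip_width: 0.0155
grasp_force: 50.0
row [-0.1 -0.5  6.6] [ 0.0009  0.0018 -0.0018] | tcp [0.5199 0.2885 0.0671] q7 1.14 t 7.25 F [-0.5 -0.6 -2.4] grip 0.0155 49.99457158148289
```

```bash
python3 -m creep '[[[10,0,0,2,0,0,0],[10,0,0,4,0,0,0],[10,0,0,5,0,0,0],[10,0,0,6,0,0,0],[10,0,0,6,0,0,0]]]'
```

```text
clock: 7.88
ee_pos: [0.5191, 0.2883, 0.0601]
tool_rot: [-0.017, 1.0, 0.0, 0.0]
force: [-0.1, 0.5, -1.0]
grip_width: 0.0156
grasp_force: 50.0
```

```bash
python3 -m creep '[[[10,0,0,0.7,0,0,0],[10,0,0,1.2,0,0,0],[10,0,0,1.2,0,0,0]]]'
```

```text
clock: 8.25
ee_pos: [0.5191, 0.2883, 0.06]
tool_rot: [-0.017, 1.0, 0.0, 0.0]
force: [-2.7, -1.7, 5.1]
grip_width: 0.0158
grasp_force: 50.0
```

Contact, so release and rise. The gripper opens to 40 mm, which leaves only a small swing.

```bash
python3 -m creep '[[[16,0,0,-0.5,0,0,0],[25,0,0,-0.5,0,0,0],[45,0,0,-0.5,0,0,0],[45,0,0,-0.5,0,0,0],[45,0,0,-15,0,0,0],[45,0,0,-40,0,0,0],[45,0,0,-80,0,0,0],[45,0,0,-120,0,0,0],[45,0,0,-120,0,0,0]]]'
python3 - <<'E'
from h import *
import pickle
c=cam('wrist');save(c,'w3.png');pickle.dump(cam('top'),open('top1.pkl','wb'));go((.605,-.202,.18),3.4)
E
```

```text
clock: 9.38
ee_pos: [0.5215, 0.2894, 0.184]
tool_rot: [-0.016, 1.0, 0.002, 0.004]
force: [0.9, 0.4, -0.2]
grip_width: 0.0451
grasp_force: 0.0
row [ -69.4 -492.9   -0.6] [ 0.001   0.0015 -0.0262] | tcp [0.5193 0.2883 0.1798] q7 1.11 t 9.47 F [-0.2  0.6 -0.3] grip 0.0453 0.0
```

View pics/w3.png

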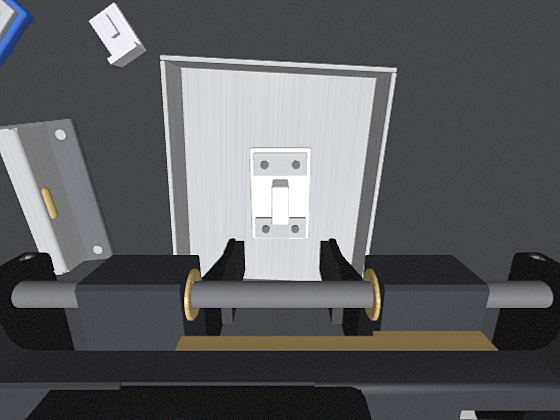

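The plate carrier stands upright in the tray at (280,195), and the catch on the empty rail shows at (50,203). Now to the round carrier.

```bash
python3 -m creep '[[[60,-7,-50,0,0,0,-0.026],[60,-15,-110,0,0,0,-0.026],[60,-23,-170,0,0,0,-0.026],[60,-32,-230,0,0,0,-0.026],[60,-40,-290,0,0,0,-0.026],[60,-48,-350,0,0,0,-0.026],[60,-57,-410,0,0,0,-0.026],[60,-63,-460,0,0,0,-0.026],[60,-69,-485,0,0,0,-0.026],[60,-69,-493,0,0,0,-0.026],[60,-69,-493,0,0,0,-0.026],[60,-69,-493,0,0,0,-0.026]]]'
python3 - <<'E'
from h import *
c=cam('wrist');P=cloud(c);ok=c['depth']>.05
for n,z0,z1 in(('rib',.06,.075),('deck',.026,.035)):
    m=ok&(P[...,2]>z0)&(P[...,2]<z1)&(abs(P[...,0]-.605)<.06)&(abs(P[...,1]+.202)<.05);q=P[m]
    rc=cv2.minAreaRect(q[:,:2].astype(np.float32)*1000);w,V=np.linalg.eigh(np.cov(q[:,:2].T))
    print(n,len(q),q.mean(0).round(4),[np.round(x,1) for x in rc],np.degrees(np.arctan2(V[1,1],V[0,1])).round(1))
go((.605,-.202,.057),3.4)
E
```

```text
clock: 10.98
ee_pos: [0.6045, -0.2, 0.1785]
tool_rot: [-0.031, 1.0, 0.001, -0.0]
force: [0.1, 0.1, -0.2]
grip_width: 0.06
grasp_force: 0.0
rib 679 [ 0.6033 -0.2028  0.0653] [array([ 604.4, -202.6]), array([35.4, 15.4]), np.float64(3.1)] -177.6
deck 3678 [ 0.6006 -0.2031  0.0296] [array([ 604.5, -203. ]), array([95., 60.]), np.float64(3.2)] -177.1
row [ -0.3  -2.1 121.7] [0.0013 0.0001 0.0025] | tcp [ 0.6046 -0.2     0.1787] q7 2.07 t 11.03 F [-0.4 -0.5 -0.4] grip 0.0597 0.0
```

```bash
python3 -m creep '[[[60,0,-2.7,40,0.001,0,0.004],[60,0,-2.7,80,0.001,0,0.004],[60,0,-2.7,105,0.001,0,0.004],[60,0,-2.7,117,0.001,0,0.004],[60,0,-2.7,121.5,0.001,0,0.004],[60,0,-2.7,121.5,0.001,0,0.004],[60,0,-2.7,121.5,0.001,0,0.004],[30,0,-2.7,121.5,0.001,0,0.004],[10,0,-2.7,121.5,0.001,0,0.004],[10,0,-2.7,121.5,0.001,0,0.004],[10,0,-2.7,121.5,0.001,0,0.004],[10,0,-2.7,121.5,0.001,0,0.004],[10,0,-2.7,121.5,0.001,0,0.004]]]' 58
python3 -m creep '[[[10,0,0,-10,0,0,0],[10,0,0,-40,0,0,0],[10,0,0,-80,0,0,0],[10,0,0,-100,0,0,0],[10,0,0,-100,0,0,0],[10,0,0,-100,0,0,0]]]'
python3 - <<'E'
from h import *
c=cam('wrist');save(c,'w4.png');go((.5367,.0434,.155),7.7)
P=cloud(c);m=(c['depth']>.05)&(P[...,2]>.1)&(P[...,2]<.155);m[250:]=0
q=P[m];w,V=np.linalg.eigh(np.cov(q[:,:2].T))
rc=cv2.minAreaRect(q[:,:2].astype(np.float32)*1000);print(len(q),[np.round(x,1) for x in rc],np.histogram(q[:,2],20))
E
```

```text
clock: 12.65
ee_pos: [0.6046, -0.2045, 0.0573]
tool_rot: [-0.028, 1.0, -0.0, 0.0]
force: [0.6, 0.4, -0.2]
grip_width: 0.0155
grasp_force: 58.0
clock: 13.4
ee_pos: [0.6037, -0.2043, 0.1558]
tool_rot: [-0.028, 1.0, -0.0, -0.001]
force: [-0.8, 0.3, -2.2]
grip_width: 0.0155
grasp_force: 58.0
row [ 53.  251.    0.6] [ 0.0001 -0.0027 -0.0791] | tcp [ 0.6035 -0.2043  0.1554] q7 2.08 t 13.45 F [ 0.1  0.1 -2.5] grip 0.0156 57.96410087496042
7356 [array([ 579. , -205.4]), array([46.6, 60.3]), np.float64(3.4)] (array([  45,   52,   83,  545, 3775,  418,   33,   54,   79,   99,   96,
        121, 1053,  606,   72,   60,   44,   40,   44,   37]), array([0.1204985 , 0.12221725, 0.123936  , 0.12565475, 0.1273735 ,
       0.12909225, 0.13081099, 0.13252974, 0.13424849, 0.13596724,
       0.13768599, 0.13940474, 0.14112348, 0.14284223, 0.14456098,
       0.14627973, 0.14799848, 0.14971723, 0.15143597, 0.15315472,
       0.15487347]))
```

View pics/w4.png

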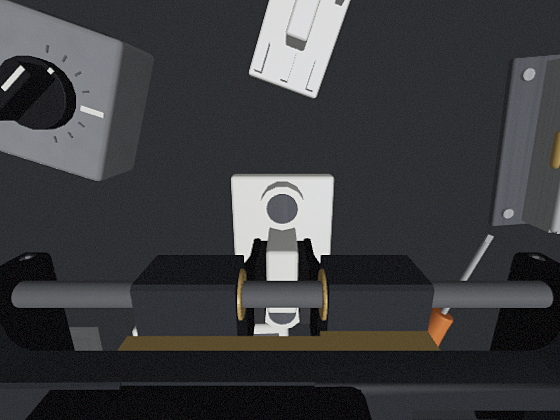

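It's gripped level by the rib, with the cup visible at (283,208). Moving over the rail.

```bash
python3 -m creep '[[[10,10,50,0,0,0,-0.02],[10,21,100,0,0,0,-0.04],[10,32,150,0,0,0,-0.079],[10,42,200,0,0,0,-0.079],[10,50,235,0,0,0,-0.079],[10,53,251,0,0,0,-0.079],[10,53,251,0,0,0,-0.079],[10,53,251,0,0,0,-0.079],[10,53,251,15,0,0,-0.079],[10,53,251,25,0,0,-0.079],[10,53,251,30,0,0,-0.079],[10,53,251,30,0,0,-0.079]]]'
python3 - <<'E'
from h import *
go((.5367,.0434,.11),7.7)
c=cam('wrist');P=cloud(c);ok=c['depth']>.05
# held carrier deck vs rail, both in the carrier frame of the target
t=np.radians(7.7);D=P[...,:2]-[.5367,.0434];X=D@[np.cos(t),np.sin(t)];Y=D@[-np.sin(t),np.cos(t)]
s=r.sense()['ee_pos'][2]
for n,z0,z1 in(('deck',s-.033,s-.022),('rail',.0425,.048)):
    m=ok&(P[...,2]>z0)&(P[...,2]<z1)&(abs(X)<.11)&(abs(Y)<.04);m[252:]=0
    x,y=X[m],Y[m];print(n,m.sum(),'x',np.percentile(x,[.5,99.5]).round(4),'y by x bins',[(round(a,3),np.percentile(y[(x>=a)&(x<a+.01)],[2,98]).round(4).tolist()) for a in np.arange(-.09,0,.01) if ((x>=a)&(x<a+.01)).sum()>20])
E
```

```text
clock: 14.95
ee_pos: [0.5374, 0.0427, 0.1264]
tool_rot: [-0.067, 0.998, -0.001, -0.0]
force: [-0.4, 0.7, -1.2]
grip_width: 0.0155
grasp_force: 58.0
row [ 0.6  0.8 16.4] [-0.0013 -0.0011 -0.0004] | tcp [0.5374 0.0427 0.1264] q7 1.66 t 14.95 F [-0.4  0.7 -1.2] grip 0.0155 57.96407824382186
deck 4984 x [-0.0471 -0.0001] y by x bins [(np.float64(-0.05), [-0.0288, 0.0278]), (np.float64(-0.04), [-0.0296, 0.0284]), (np.float64(-0.03), [-0.0297, 0.0283]), (np.float64(-0.02), [-0.0294, 0.0281]), (np.float64(-0.01), [-0.0298, 0.0285])]
rail 1391 x [-0.0748 -0.0383] y by x bins [(np.float64(-0.08), [-0.0099, 0.009]), (np.float64(-0.07), [-0.01, 0.0098]), (np.float64(-0.06), [-0.0101, 0.01]), (np.float64(-0.05), [-0.0102, 0.0101]), (np.float64(-0.04), [-0.0096, 0.0098])]
```

Carrier and rail agree to within 1 mm, and the shift cancels the rest. Now down onto the catch, then press.

```bash
python3 -m creep '[[[10,0.6,0.8,5,0,0,0],[10,0.6,0.8,12,0,0,0],[10,0.6,0.8,20,0,0,0],[10,0.6,0.8,27,0,0,0],[10,0.6,0.8,30,0,0,0],[10,0.6,0.8,30,0,0,0]]]'
python3 - <<'E'
from h import *
go((.5367,.0434,.0823),7.7)
E
```

```text
clock: 15.75
ee_pos: [0.537, 0.0435, 0.0968]
tool_rot: [-0.067, 0.998, -0.001, -0.0]
force: [-0.1, 0.0, -1.9]
grip_width: 0.0156
grasp_force: 58.0
row [ 0.3 -0.  14.5] [-0.0011 -0.0003 -0.0002] | tcp [0.537  0.0435 0.0968] q7 1.67 t 15.75 F [-0.1  0.  -1.9] grip 0.0156 57.96426004730165
```

```bash
python3 -m creep '[[[10,0.2,0,2,0,0,0],[10,0.2,0,4,0,0,0],[10,0.2,0,6,0,0,0],[10,0.2,0,8,0,0,0],[10,0.2,0,10,0,0,0],[10,0.2,0,12,0,0,0],[10,0.2,0,13.5,0,0,0],[10,0.2,0,14.5,0,0,0],[10,0.2,0,14.5,0,0,0]]]'
```

```text
clock: 16.88
ee_pos: [0.5364, 0.0435, 0.0822]
tool_rot: [-0.067, 0.998, -0.001, -0.0]
force: [0.8, 0.5, -2.0]
grip_width: 0.0154
grasp_force: 58.0
```

```bash
python3 -m creep '[[[10,0,0,1,0,0,0],[10,0,0,1.5,0,0,0],[10,0,0,2,0,0,0],[10,0,0,2,0,0,0]]]'
```

```text
clock: 17.38
ee_pos: [0.5365, 0.0435, 0.0821]
tool_rot: [-0.067, 0.998, -0.0, -0.001]
force: [-6.4, -1.3, 11.5]
grip_width: 0.0155
grasp_force: 58.0
```

```bash
python3 -m creep '[[[10,0,0,-1.5,0,0,0],[25,0,0,-1.5,0,0,0],[45,0,0,-1.5,0,0,0],[45,0,0,-1.5,0,0,0],[45,0,0,-20,0,0,0],[45,0,0,-50,0,0,0],[45,0,0,-90,0,0,0],[45,0,0,-120,0,0,0],[45,0,0,-120,0,0,0]]]'
python3 - <<'E'
from h import *
c=cam('wrist');save(c,'w5.png');P=cloud(c);ok=c['depth']>.05
for n,z0,z1 in(('rib',.086,.11),('deck',.05,.062),('rail',.043,.047)):
    m=ok&(P[...,2]>z0)&(P[...,2]<z1)&(abs(P[...,0]-.537)<.085)&(abs(P[...,1]-.0434)<.045);m[252:]=0;q=P[m]
    rc=cv2.minAreaRect(q[:,:2].astype(np.float32)*1000);print(n,len(q),'zmed',np.median(q[:,2]).round(4),[np.round(x,1) for x in rc])
c=cam('top');P=cloud(c);import pickle;pickle.dump(c,open('top2.pkl','wb'))
# dial: axis from bar, pointer & mark
im=c['frame'].astype(int);m=(c['depth']>0)&(abs(P[...,0]-.52)<.06)&(abs(P[...,1]+.386)<.06)
k=m&(P[...,2]>.053)&(P[...,2]<.068);rc=cv2.minAreaRect(P[k][:,:2].astype(np.float32)*1000);print('unit',[np.round(x,1) for x in rc])
k=m&(im.min(-1)>200);v,u=np.nonzero(k);lab=cv2.connectedComponentsWithStats(k.astype(np.uint8))
for i in range(1,lab[0]):print('white',lab[2][i],lab[3][i],onz(c,*lab[3][i],.06).round(4),onz(c,*lab[3][i],.094).round(4))
go((.52,-.386,.18),48)
E
```

```text
clock: 18.5
ee_pos: [0.5389, 0.0437, 0.2047]
tool_rot: [-0.067, 0.998, 0.0, 0.004]
force: [-0.2, -0.6, -0.3]
grip_width: 0.0449
grasp_force: 0.0
rib 689 zmed 0.0905 [array([537.1,  43.4]), array([35.4, 15.6]), np.float64(7.8)]
deck 3678 zmed 0.0546 [array([537. ,  43.5]), array([95.2, 60. ]), np.float64(7.6)]
rail 761 zmed 0.0445 [array([533.6,  43. ]), array([142.5,  20.9]), np.float64(7.7)]
unit [array([ 520.7, -386.2]), array([101. , 111.1]), np.float64(75.3)]
white [413 211   8   4  21] [416.66666667 212.57142857] [ 0.531  -0.3519  0.06  ] [ 0.5246 -0.3417  0.094 ]
white [432 216   6   6  10] [434.7 218.8] [ 0.5179 -0.3901  0.06  ] [ 0.5118 -0.3788  0.094 ]
row [  74.3 -423.5   21.4] [-0.001   0.001  -0.7036] | tcp [0.537  0.0436 0.2013] q7 1.62 t 18.6 F [-0.3  0.1 -0.7] grip 0.0447 0.0
```

View pics/w5.png

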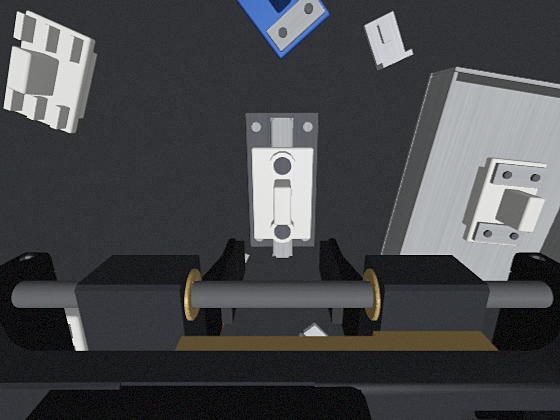

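The round carrier is fully home: its rib is at 90.5 mm and its deck at 54.6 mm, the same as the plate carrier had, and it is centred within 0.5 mm. Now the dial, starting with a hover that has the tool aligned to the bar.

```bash
python3 - <<'E'
from h import *
go((.5205,-.386,.19),132.4)
E
```

```text
row [  73.8 -423.6   11.4] [1.000e-04 1.400e-03 9.649e-01] | tcp [0.537  0.0436 0.2013] q7 1.62 t 18.6 F [-0.3  0.1 -0.7] grip 0.0447 0.0
```

```bash
python3 -m creep '[[[45,10,-50,0,0,0,0.1],[45,20,-110,0,0,0,0.22],[45,30,-170,0,0,0,0.34],[45,40,-230,0,0,0,0.46],[45,50,-290,5,0,0,0.58],[45,62,-350,11,0,0,0.72],[45,70,-395,11,0,0,0.86],[45,74,-415,11,0,0,0.965],[45,74,-424,11,0,0,0.965],[45,74,-424,11,0,0,0.965],[45,74,-424,11,0,0,0.965],[45,74,-424,11,0,0,0.965]]]'
python3 - <<'E'
from h import *
c=cam('wrist');P=cloud(c);ok=c['depth']>.05;im=c['frame'].astype(int);save(c,'w6.png')
near=ok&(abs(P[...,0]-.52)<.08)&(abs(P[...,1]+.386)<.08)
for n,z0,z1 in(('bar',.088,.1),('unit',.056,.064)):
    m=near&(P[...,2]>z0)&(P[...,2]<z1);m[252:]=0;q=P[m]
    rc=cv2.minAreaRect(q[:,:2].astype(np.float32)*1000);print(n,len(q),'zmed',np.median(q[:,2]).round(4),[np.round(x,1) for x in rc])
k=near&(im.min(-1)>190);k[252:]=0;L=cv2.connectedComponentsWithStats(k.astype(np.uint8))
for i in range(1,L[0]):
    if L[2][i][4]>15:
        q=P[L[1]==i];w,V=np.linalg.eigh(np.cov(q[:,:2].T));print('white',L[2][i],L[3][i].round(1),q.mean(0).round(4),np.degrees(np.arctan2(V[1,1],V[0,1])).round(1))
go((.5205,-.386,.098),132.4)
E
```

```text
clock: 20.1
ee_pos: [0.5209, -0.3851, 0.1901]
tool_rot: [0.402, 0.915, 0.0, 0.0]
force: [0.3, 0.6, 0.6]
grip_width: 0.0453
grasp_force: 0.0
bar 727 zmed 0.0937 [array([ 517.5, -387.5]), array([11.9, 43.8]), np.float64(42.6)]
unit 8527 zmed 0.0596 [array([ 517.5, -387.7]), array([ 99.7, 109.2]), np.float64(74.5)]
white [303 177  19  14 101] [312.3 183.4] [ 0.5281 -0.3513  0.0613] 73.5
white [276 190   4  24  95] [277.5 201.6] [ 0.51   -0.3787  0.0941] 132.5
row [-0.2 -0.7 92.1] [0.0003 0.0008 0.002 ] | tcp [ 0.5208 -0.3854  0.1901] q7 1.58 t 20.15 F [0.3 0.1 0.4] grip 0.0449 0.0
```

View pics/w6.png

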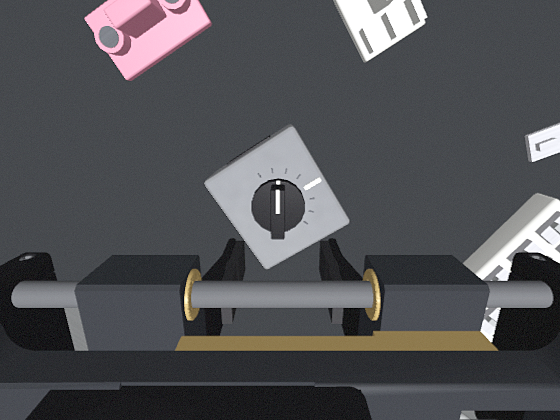

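The pointer is at (277,190) and the long mark at (312,183). In world angles that is 132.5° against about 74°, so a 58° clockwise turn. The axis is at (0.518, -0.387). Now descend and grip.

```bash
python3 - <<'E'
from h import *
go((.5183,-.3872,.097),132.5)
E

```

```text
row [ 0.4 -3.1 93.1] [0.0003 0.0008 0.0003] | tcp [ 0.5208 -0.3854  0.1901] q7 1.58 t 20.15 F [0.3 0.1 0.4] grip 0.0449 0.0
```

```bash
python3 -m creep '[[[45,0.4,-3,35,0,0,0],[45,0.4,-3,65,0,0,0],[45,0.4,-3,85,0,0,0],[45,0.4,-3,91,0,0,0],[45,0.4,-3,92,0,0,0],[45,0.4,-3,92,0,0,0]]]'
python3 -m creep '[[[25,0,0,0,0,0,0],[5,0,0,0,0,0,0],[5,0,0,0,0,0,0],[5,0,0,0,0,0,0],[5,0,0,0,0,0,0],[5,0,0,0,0,0,0]]]' 15
python3 - <<'E'
from h import *
go((.5183,-.3872,.097),74.2)
E
```

```text
clock: 20.9
ee_pos: [0.5184, -0.3888, 0.0992]
tool_rot: [0.404, 0.915, -0.0, 0.001]
force: [0.2, -0.1, -0.1]
grip_width: 0.0451
grasp_force: 0.0
clock: 21.65
ee_pos: [0.5183, -0.3879, 0.0981]
tool_rot: [0.403, 0.915, -0.0, 0.0]
force: [0.6, 1.0, 0.6]
grip_width: 0.0121
grasp_force: 15.0
row [0.5 0.4 1.1] [8.0000e-04 7.0000e-04 1.0162e+00] | tcp [ 0.5183 -0.3879  0.0981] q7 1.63 t 21.65 F [0.6 1.  0.6] grip 0.0121 14.998712539672852
```

```bash
python3 -m creep '[[[5,0,0,0,0,0,0.1],[5,0,0,0,0,0,0.22],[5,0,0,0,0,0,0.34],[5,0,0,0,0,0,0.46],[5,0,0,0,0,0,0.58],[5,0,0,0,0,0,0.7],[5,0,0,0,0,0,0.82],[5,0,0,0,0,0,0.92],[5,0,0,0,0,0,0.98],[5,0,0,0,0,0,1.017],[5,0,0,0,0,0,1.017],[5,0,0,0,0,0,1.017]]]'
python3 -m creep '[[[12,0,0,0,0,0,0],[25,0,0,0,0,0,0],[45,0,0,0,0,0,0],[45,0,0,0,0,0,0],[45,0,0,-20,0,0,0],[45,0,0,-55,0,0,0],[45,0,0,-92,0,0,0],[45,0,0,-92,0,0,0],[45,0,0,-92,0,0,0]]]'
python3 - <<'E'
from h import *
c=cam('wrist');P=cloud(c);ok=c['depth']>.05;im=c['frame'].astype(int)
cv2.imwrite('pics/w7.png',cv2.resize(im[130:260,190:360,::-1].astype(np.uint8),None,fx=4,fy=4))
near=ok&(abs(P[...,0]-.52)<.08)&(abs(P[...,1]+.386)<.08)
for n,z0,z1 in(('bar',.088,.1),('unit',.056,.064)):
    m=near&(P[...,2]>z0)&(P[...,2]<z1);m[252:]=0;q=P[m]
    rc=cv2.minAreaRect(q[:,:2].astype(np.float32)*1000);print(n,len(q),[np.round(x,1) for x in rc])
k=near&(im.min(-1)>190);k[252:]=0;L=cv2.connectedComponentsWithStats(k.astype(np.uint8))
for i in range(1,L[0]):
    if L[2][i][4]>15:
        q=P[L[1]==i];w,V=np.linalg.eigh(np.cov(q[:,:2].T));print('white',L[3][i].round(1),q.mean(0).round(4),np.degrees(np.arctan2(V[1,1],V[0,1])).round(1))
go((.5183,-.3872,.097),74.2)
E
```

```text
clock: 23.15
ee_pos: [0.5183, -0.3879, 0.0981]
tool_rot: [0.798, 0.603, 0.0, 0.0]
force: [2.8, 1.4, 1.7]
grip_width: 0.0115
grasp_force: 15.0
clock: 24.28
ee_pos: [0.5177, -0.3882, 0.1904]
tool_rot: [0.798, 0.603, 0.0, 0.001]
force: [-0.3, -0.5, -1.1]
grip_width: 0.0451
grasp_force: 0.0
bar 735 [array([ 517.7, -387.6]), array([44.2, 11.9]), np.float64(73.7)]
unit 8644 [array([ 517.8, -387.3]), array([ 99.2, 109.8]), np.float64(74.6)]
white [281.8 163.3] [ 0.5279 -0.3513  0.0612] 76.9
white [282.5 200.6] [ 0.5214 -0.3762  0.094 ] 74.4
white [278.3 236.9] [ 0.5046 -0.4206  0.0596] 132.2
row [ 0.8  0.6 92.6] [-0.0002  0.0003 -0.0012] | tcp [ 0.5175 -0.3878  0.1896] q7 0.67 t 24.32 F [-0.4 -0.3 -0.3] grip 0.0451 0.0
```

View pics/w7.png

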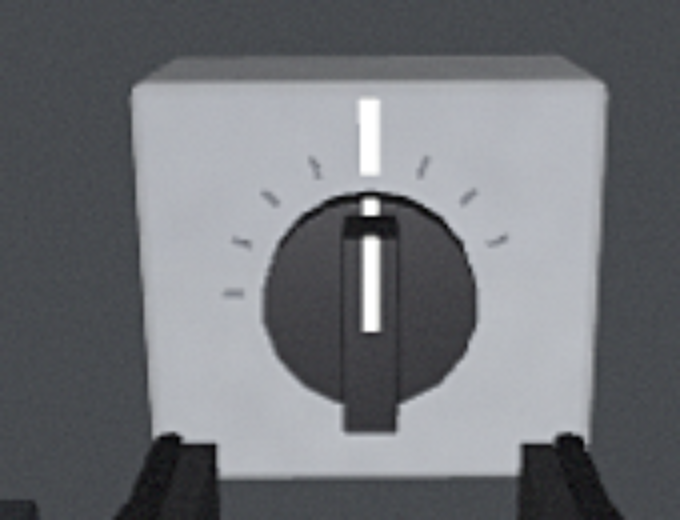

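The pointer line at (370,270) meets the long white mark at (370,135), and the gripper is clear above. Handing in.

```bash
python3 -c "
from station import close_job
print(close_job())"
```

```text
the job is handed in; nothing more can be done
None
```

The changeover is done and handed in at about 24 s: the plate carrier stands upright in the tray, the round carrier is fully home and centred on the rail, and the dial pointer is on the long white mark. The bystanders were left alone.

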